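# Put the spatula away in the prep station's covered trough

## Task

Lift the jar off the prep station's deck, where it blocks the sliding cover, and stand it upright, fully on the round cork trivet; then slide the cover fully open. Take the spatula from its sloping rest and lay it flat on the floor of the trough - gently, not dropped or left to topple in - and then slide the cover fully shut over it. Leave the bowl, the mill and the canister where they are, and do not knock the jar over.

Things in the scene. Friction and masses are not known exactly. Their poses are not given: they have to be found in the camera images.
- station: Pale wooden prep station, fixed, 150 (x) x 440 (y) x 72 mm; origin: centre of its underside. Its +y half is an open trough, inside 126 wide (x), from y = 10 to 210 mm, floor 12 mm high; end wall 10 mm thick, 57 mm high. Its -y half, y = -220 to 10 mm, is a solid deck 57 mm high. Side walls 12 mm thick, 72 mm high, run the whole length; the cover slides between them over trough and deck.
- cover (a joint): Sliding cover, a wooden plate 124 (x) x 210 (y) x 10 mm, underside 58 mm above the counter. 0 = fully shut over the trough, 0.205 m = fully open, at its stop over the deck; it opens towards the station's -y. Starts 0 to 30 mm ajar. It stays where it is left and takes 2 to 4 N to move.
- cover_grip (a point): Centre of the cover's grip: an upright dark steel bar in the middle of the cover, 80 mm long across the station (station x), 14 mm thick along the slide (station y), standing 28 mm above the cover's top. This point is 14 mm below the bar's top and 14 mm above the cover's top. Its axes are the station's.
- trough_floor (a point): Middle of the trough's floor (point at the floor's height, 12 mm above the counter). Axes are the station's: y along the trough.
- jar: Round white ceramic salt jar with a cork top, 56 mm diameter, 74 mm high, about 0.25 kg, standing on the deck in the cover's way. Origin at the centre of its underside, z up.
- trivet: Round flat cork trivet fixed to the counter, 130 mm diameter, 8 mm thick; origin at the centre of its underside. It lies to one side of the station, the rest to the other.
- rest: Fixed dark steel spatula rest: a plate 180 mm long and 56 mm wide sloping 35 degrees from the level, rising towards the rest's +x (away from the robot), with a lip 6 mm thick and 12 mm high across its low end. Origin on the counter under the middle of the plate, whose upper face is there 72 mm high. Base 150 x 70 mm.
- spatula: Wooden spatula 160 mm long, about 60 g, lying on the rest's slope, handle end down against the lip, blade up. Origin: middle of its length on its flat underside; x along it to the blade, z out of its upper face (square to the slope). Handle x = -80 to 20 mm, 18 mm wide (y), 14 mm thick; blade x = 20 to 80 mm, 46 mm wide, 8 mm thick. Balances at x = 7 mm.
- bowl: Bystander: white bowl, 110 mm across and 50 mm high, loose; origin at the centre of its underside.
- mill: Bystander: dark wooden pepper mill, 54 mm wide and 125 mm high, loose; origin at the centre of its underside.
- canister: Bystander: green glass canister with a steel cap, 70 mm across and 100 mm high, loose; origin at the centre of its underside.
Not all that is in view belongs to the job. What is shaped like the jar but orange or red is not meant. Of the things that look like the trivet, take the one that is farthest to the robot's left at the start.

How it is judged:
On the way, in this order (a step that is already met when the one before it is completed fails the run):
1. the jar stands upright on the trivet, released (horizontal distance between jar and trivet below 0.036 m and z of jar in the frame of trivet between 0.004 and 0.014 m and angle between jar's own z axis and vertical below 0.1 rad and contact force between the fingers and jar below 0.1 N and linear speed of jar below 0.02 m/s), for 0.2 s.
2. the cover is slid fully open (value of joint cover above 0.193 m), for 0.2 s.
3. the spatula lies flat on the trough's floor, released (x of spatula in the frame of trough_floor between -0.055 and 0.055 m and y of spatula in the frame of trough_floor between -0.05 and 0.05 m and z of spatula in the frame of trough_floor between -0.004 and 0.018 m and angle between the z axis of spatula and the z axis of station, either way round below 0.12 rad and contact force between the fingers and spatula below 0.1 N and linear speed of spatula below 0.02 m/s), for 0.2 s.
At the end, for the whole second after the job is handed in: The jar stands upright and at rest fully on the trivet (axis within 36 mm of its centre), the spatula lies flat and at rest on the floor of the trough (either way round), and the cover is shut to within 8 mm (all of step 1 and all of step 3 and value of joint cover below 0.008 m); the robot touches nothing.
It fails at once if the jar is knocked over (angle between jar's own z axis and vertical above 0.6 rad).
It fails at once if the spatula is dropped or topples (over 0.6 m/s or 6 rad/s out of the fingers) (contact force between the fingers and spatula below 0.05 N and (linear speed of spatula above 0.6 m/s or angular speed of spatula above 6 rad/s)).
It fails at once if the bowl is moved more than 30 mm (distance of bowl from where it was at the start of the episode above 0.03 m).
It fails at once if the mill is moved more than 30 mm (distance of mill from where it was at the start of the episode above 0.03 m).
It fails at once if the canister is moved more than 30 mm (distance of canister from where it was at the start of the episode above 0.03 m).
It also fails if it takes over 70 s, if anything falls off the work surface, if the arm or the gripper's body presses on something with over 40 N, if the wrist force passes 120 N, or if a joint passes its speed limit or range.

## Robot

A 6-joint arm with a two-finger parallel gripper is mounted at the origin on the work surface. World frame = base frame: x ahead of the robot, y to its left, z up, the work surface at z = 0. Lengths are in m, angles in rad, forces in N, time in s.
With the tool pointing down it reaches from about 0.3 to 0.875 m from the base axis. Payload 6.4 kg.
Tool frame: the origin (TCP) lies midway between the tips of the shut fingers; the grasp point (between the pads) lies 19 mm behind it; z points along the fingers, y is the line along which they close (so a half turn about z gives the same grasp; the last joint's range is limited). The gripper opens to 85 mm and grips with 20 to 120 N. Pads are 22 mm wide; open, the fingers measure 114 mm over their backs; the gripper's body (76 mm by 85 mm) begins 54 mm behind the grasp point. The pads swing forward as they close: fully open they stand 13 mm farther back than shut.
Start: joints at [0.911, 0.181, 1.607, -0, 1.354, -0.206], TCP at [0.252, 0.517, 0.231] pointing down, gripper open.
Joint ranges: [-2.99, 2.99], [-0.89, 2.07], [0.3, 2.58], [-1.14, 4.28], [0, 2.63], [-3.12, 3.12]. Speed limits (rad/s): [2.57, 2.57, 3.01, 3.14, 3.14, 3.14].

## Interface

Orientations are given as a unit quaternion [w, x, y, z].
In Python, from bench import ctrl gives the robot as it stands.
- The arm moves only by the tool drive_tool, never from a script. Its argument "plan" is a list that holds one entry, the list of rows, each a list of 4 numbers: the shift along the tool's x, y, z scaled (see below), then the turn about the tool's z scaled (see below). In form: [[[x, y, z, roll], ...]]. A call has 1 to 12 rows; each row is the pose to reach, as a shift and turn from the pose commanded when the call began, along the tool's axes at that moment, turning the shorter way round; what a row does not reach only later rows make up. The controller multiplies each number of a shift by 400 mm and each number of a turn by 180 degrees. A row lasts 1/12 s, in which the tool goes at most 41.7 mm and 7.16 degrees, less where a joint would pass 70% of its speed; a pose out of reach is approached as far as the arm can. A call with a number of a shift or a turn outside -1 to 1 is refused whole. A call with a gripper value outside its range is refused whole. "jaw" is the closure, from 0 (fully open) to 1 (shut), set as the call begins (left out, the last holds). The fingers move at their own pace and stop on an object; the grip force is fixed at half the most. Time passes only in rows, so rows that repeat a pose let the fingers close. It gives the time, the measured TCP pose, the force, the opening and the grip force at its end, in the units of the state.
- ctrl.get_obs(): the state, without advancing time (a new reading comes with each control period).
- ctrl.camera(name): name is "scene" or "side" or "wrist"; returns (picture, depth): 480x640x3 uint8, red, green, blue; 480x640 float32, m along the optical axis (not along the pixel's ray), 0 where there is no reading.
- ctrl.camera_info(name): a dict with "camera_matrix" (3x3 intrinsics, pixels), "D" ([k1, k2, p1, p2, k3] as OpenCV has them; the pictures are not rectified), "R" (3x3) and "t" (3): a world point X has camera coordinates R X + t; the wrist camera has in their place "T_tool_cam" (4x4, takes a point from camera to tool coordinates, whose origin is the TCP and whose axes are the flange's). Camera axes: x right, y down, z forward; pixel columns grow to the right and rows downward; lengths in m; the calibration is good to about 2 mm. A picture is of the moment at which its call begins: read the wrist's pose just before it. camera_info takes no time and is no camera call.
- ctrl.hand_in(): hands the job in; it is judged then, once.
The state is a dict: "time_s": time; "q": joint angles; "dq": joint speeds; "joint_efforts": joint torques, N m; "eef_pos": TCP position; "eef_rot": TCP orientation; "wrist_force": force on the tool from outside, world axes, zero at the start; "torque": the same for the moment, N m; "opening": opening from 0.0 (shut) to 1.0 (fully open); "grasp_force": force on a finger pad.
Only numpy, scipy, OpenCV 4.12 (cv2) and the standard library are available. Lean on these libraries where they do the work, as an engineer would, in place of code of your own. Each camera call takes 0.05 s, during which the arm holds its last target. There are 200 camera calls.

## Working session

There is one attempt and no reset: what is moved stays moved. The work goes in short steps, Python scripts to look and compute and a tool call to move; the robot and the scene stay as the last step left them, time stands still between calls to the robot, and variables do not carry over. Pictures are saved under pics/ and viewed, at most 10 in all, crops included, and the job is handed in when it is done.

Besides the shell and the picture viewer there is one more tool, called after "Call:" as name([rows], argument=value, ...), one row to a line, values as JSON. drive_tool: Moves the arm, as the interface text tells. Its arguments: {"type":"object","properties":{"plan":{"type":"array"},"jaw":{"type":"number"}},"required":["plan"]}

```bash
mkdir -p pics; ls; cat > h.py <<'E'
import numpy as np, cv2
from bench import ctrl
from scipy.spatial.transform import Rotation as Ro
def rot(q): return Ro.from_quat([q[1],q[2],q[3],q[0]]).as_matrix()
def cam(name):
    o=ctrl.get_obs(); im,d=ctrl.camera(name); ci=ctrl.camera_info(name)
    K=np.array(ci['camera_matrix']);D=np.array(ci['D'])
    if name=='wrist':
        T=np.array(ci['T_tool_cam']);Rt=rot(o['eef_rot'])
        R=Rt@T[:3,:3];c=Rt@T[:3,3]+np.array(o['eef_pos'])
    else:
        R=np.array(ci['R']).T;c=-R@np.array(ci['t'])
    return im,d,K,D,R,c
def ray(uv,C):
    im,d,K,D,R,c=C
    n=cv2.undistortPoints(np.array(uv,float).reshape(-1,1,2),K,D).reshape(-1,2)
    return np.c_[n,np.ones(len(n))]@R.T
def plane(uv,z,C):
    r=ray(uv,C);c=C[5];return c+r*((z-c[2])/r[:,2])[:,None]
def pts(C):
    """world point per pixel from depth"""
    im,d=C[0],C[1]
    v,u=np.mgrid[:480,:640]
    P=C[5]+ray(np.c_[u.ravel(),v.ravel()],C)*d.reshape(-1,1)
    P=P.reshape(480,640,3);P[d==0]=np.nan;return P
E
python3 - <<'E'
from h import *
for n in['scene','side','wrist']:
    C=cam(n);cv2.imwrite(f'pics/{n}0.png',C[0][:,:,::-1]);print(n,C[5].round(3),C[4][:,2].round(2))
    np.savez(f'/tmp/{n}0.npz',*C)
print(ctrl.get_obs())
E
```

```text
pics
scene [1.494 0.254 1.154] [-0.65 -0.18 -0.74]
side [ 0.417 -0.708  0.847] [ 0.11  0.68 -0.73]
wrist [0.185 0.549 0.374] [ 0.25 -0.13 -0.96]
{'time_s': 0.15, 'q': array([ 9.10670590e-01,  1.81398597e-01,  1.60775972e+00, -2.18880321e-05,
        1.35382144e+00, -2.06299680e-01]), 'dq': array([-4.72287299e-05, -9.78272618e-04, -3.86022496e-03, -1.57364721e-03,
       -2.45213694e-04,  1.10098419e-03]), 'joint_efforts': array([ 1.05098392e-03, -4.45258355e+01, -3.51692247e+01, -2.85443612e-04,
        5.81176631e-03,  4.38518725e-05]), 'eef_pos': array([0.25180889, 0.51645872, 0.23058424]), 'eef_rot': array([-2.81445942e-04,  2.24968405e-01,  9.74365812e-01, -6.33966859e-04]), 'wrist_force': array([-0.36223041, -0.49604552,  0.42485118]), 'torque': array([-0.02283269,  0.00100726,  0.06179684]), 'grasp_force': 0.0, 'opening': 0.9961432388033058}
```

View pics/scene0.png

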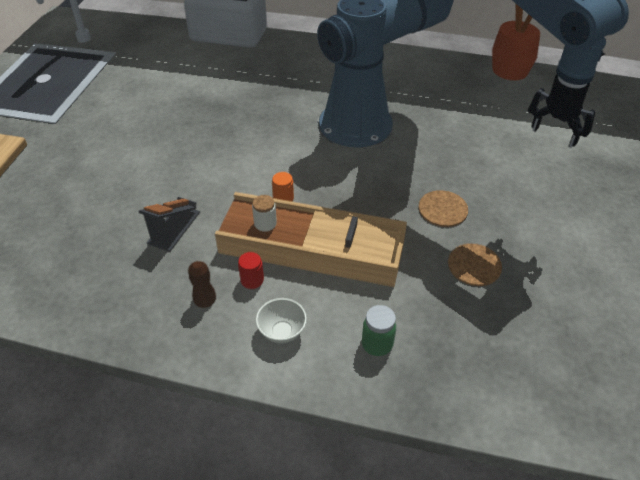

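View pics/side0.png

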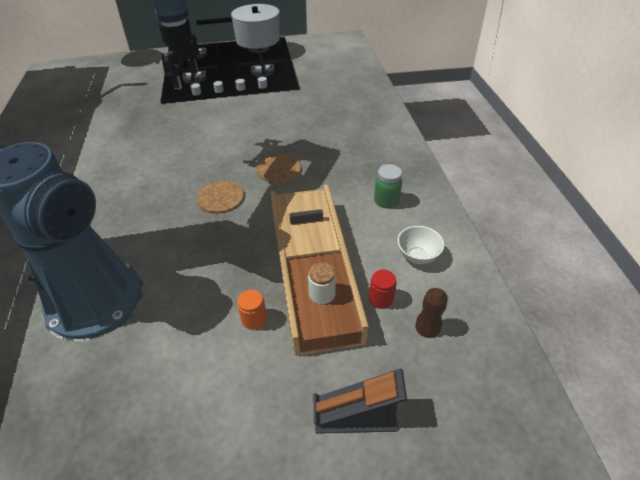

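The scene picture shows the station at its centre, with the white jar on the deck at (263,213), the grip at (351,232) and the trivets at (443,209) and (473,265). The rest is at (170,220), with the orange and red decoys at (283,187) and (251,270). The side picture shows the same layout, with the spatula at (365,393).

```bash
python3 - <<'E'
from h import *
def L(n):
    z=np.load(f'/tmp/{n}0.npz');return [z[k] for k in z.files]
for n in['scene','side']:
    C=L(n);P=pts(C);hsv=cv2.cvtColor(C[0],cv2.COLOR_RGB2HSV).astype(int)
    H,S,V=[hsv[...,i] for i in range(3)]
    X,Y,Z=[P[...,i] for i in range(3)]
    print(n)
    def blob(name,m,zp=None,rect=False):
        m=(m&(X>0.1)&(X<1.1)&(abs(Y)<.8)).astype(np.uint8)
        nn,l,st,ce=cv2.connectedComponentsWithStats(m)
        for i in range(1,nn):
            if st[i,4]<60: continue
            v,u=np.nonzero(l==i);p=np.median(P[l==i],0)
            q=plane(np.c_[u,v],zp if zp else p[2],C)[:,:2]
            r=cv2.minAreaRect(q.astype(np.float32)*1000)
            (cx,cy),rad=cv2.minEnclosingCircle(q.astype(np.float32))
            print(name,ce[i].round(),st[i,4],p.round(3),'circ',round(cx,4),round(cy,4),round(rad,4),'rect',np.round(r[0],1),np.round(r[1],1),round(r[2],1),'mean',q.mean(0).round(4))
    blob('trivet',(S>90)&(H<20)&(Z<.02)&(Z>-.01)&(Y>.0),.008)
    blob('jartop',(Z>.115)&(Z<.145)&(S>60)&(H<22),.131)
    blob('grip',(Z>.075)&(Z<.11)&(V<90)&(S<120),.096)
    blob('spat',(S>110)&(H<20)&(Z>.02)&(Y<-.2))
    blob('sideTop',(Z>.066)&(Z<.078)&(S>60),.072)
    blob('white/bowl',(S<50)&(Z>.03)&(Z<.056)&(V>120),.05)
    blob('canTop',(Z>.09)&(Z<.11)&(S<60)&(V>100),.1)
    blob('mill',(Z>.11)&(Z<.135)&(V<90))
    blob('orange/red',(S>200)&(Z>.065)&(Z<.085))
E
```

```text
scene
trivet [443. 208.] 1369 [0.305 0.297 0.01 ] circ 0.3016 0.2968 0.0665 rect [301.6 296.4] [130.8 126. ] 5.1 mean [0.3029 0.2967]
trivet [395. 251.] 82 [0.486 0.198 0.013] circ 0.4788 0.1977 0.0429 rect [478.8 197.4] [ 7.5 85.4] 89.9 mean [0.4802 0.1973]
trivet [475. 264.] 1712 [0.48  0.392 0.01 ] circ 0.4759 0.3931 0.0663 rect [476.1 392.1] [124.9 131.1] 61.7 mean [0.4773 0.3923]
trivet [345. 275.] 254 [0.588 0.096 0.013] circ 0.5843 0.0935 0.096 rect [582.2  93.5] [191.6  13.7] 89.4 mean [0.5836 0.0954]
jartop [263. 203.] 289 [ 0.517 -0.121  0.133] circ 0.5152 -0.1217 0.028 rect [ 515.4 -123.1] [53.8 50.1] 13.7 mean [ 0.5155 -0.1223]
jartop [153. 210.] 92 [ 0.591 -0.374  0.122] circ 0.599 -0.3684 0.0256 rect [ 597.3 -368.2] [51.  15.9] 82.1 mean [ 0.5978 -0.3681]
jartop [197. 268.] 162 [ 0.733 -0.204  0.122] circ 0.7399 -0.1991 0.0198 rect [ 739.7 -201.5] [33.5 34.8] 14.0 mean [ 0.7389 -0.201 ]
grip [170. 213.] 77 [ 0.569 -0.346  0.095] circ 0.5712 -0.3431 0.0186 rect [ 568.3 -345.6] [20.9 36.8] 40.0 mean [ 0.5687 -0.3451]
grip [155. 221.] 155 [ 0.597 -0.37   0.088] circ 0.6037
[... 4095 characters left out ...]
21. -364.] [40.5 20.6] 1.6 mean [ 0.5147 -0.3658]
white/bowl [422. 239.] 547 [0.79  0.018 0.046] circ 0.7687 -0.0086 0.0584 rect [771.4  -7.8] [106.7 109.6] 79.7 mean [0.7799 0.0021]
canTop [389. 172.] 327 [0.747 0.198 0.101] circ 0.748 0.1985 0.0378 rect [749.2 198.2] [72.2 59.4] 75.2 mean [0.7481 0.2001]
canTop [321. 290.] 163 [ 0.51  -0.145  0.1  ] circ 0.513 -0.13 0.0274 rect [ 511.3 -139.7] [33. 53.] 79.8 mean [ 0.5109 -0.1425]
mill [436. 297.] 293 [ 0.725 -0.215  0.119] circ 0.7251 -0.2144 0.0219 rect [ 725.  -213.9] [42.8 39.2] 51.0 mean [ 0.7252 -0.214 ]
mill [399. 387.] 323 [ 0.603 -0.382  0.12 ] circ 0.5991 -0.3784 0.0314 rect [ 597.7 -378.2] [59.6 28.3] 79.5 mean [ 0.6022 -0.3814]
```

```bash
python3 - <<'E'
import cv2
a=cv2.imread('pics/side0.png')[170:450,180:480];cv2.imwrite('pics/c.png',cv2.resize(a,None,fx=2,fy=2,interpolation=2))
E
```

```text
(no output)
```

View pics/c.png

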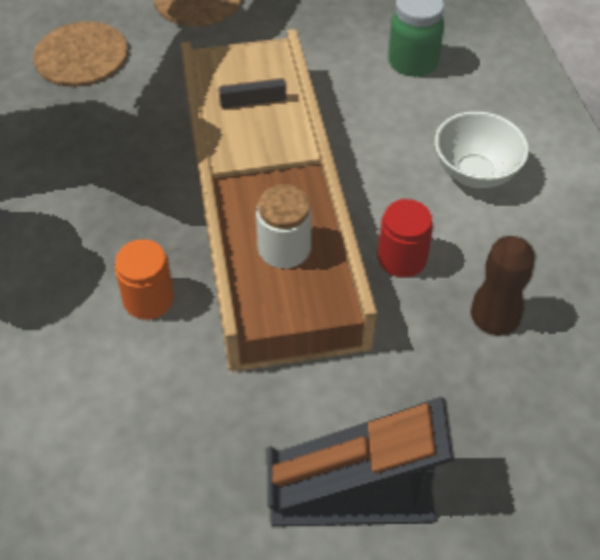

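```bash
cat >> h.py <<'E'
def go(x,y,z,phi,o=None):
    o=o or ctrl.get_obs();R=rot(o['eef_rot']);p=np.array(o['eef_pos'])
    d=R.T@(np.array([x,y,z])-p)
    a=np.degrees(np.arctan2(R[1,1],R[0,1]));r=-(phi-a+180)%360-180 if 0 else -(((phi-a)+180)%360-180)
    print('to',(x,y,z,phi),'from',p.round(4),'phi',a.round(2),'shift',(d/.4).round(4),'roll',round(r/180,4),'rows',round(max(np.linalg.norm(d)/.0417,abs(r)/7.16),1),'t',o['time_s'])
E
python3 - <<'E'
from h import *
def L(n):
    z=np.load(f'/tmp/{n}0.npz');return [z[k] for k in z.files]
for n in['scene','side']:
    C=L(n);P=pts(C);hsv=cv2.cvtColor(C[0],cv2.COLOR_RGB2HSV).astype(int)
    H,S,V=[hsv[...,i] for i in range(3)];X,Y,Z=[P[...,i] for i in range(3)]
    m=(S>110)&(H<20)&(Z>.02)&(Y<-.3)&(X>.4)&(X<.65)
    q=P[m]; c=q.mean(0);A=np.c_[q[:,:2]-c[:2],np.ones(len(q))]
    k=np.linalg.lstsq(A,q[:,2],rcond=None)[0]
    print(n,len(q),c.round(4),'slope dir',np.degrees(np.arctan2(k[1],k[0])),np.degrees(np.arctan(np.hypot(k[0],k[1]))))
    r=cv2.minAreaRect((q[:,:2]*1000).astype(np.float32));print(r)
    for a in np.arange(.46,.62,.02):
        s=q[(q[:,0]>a)&(q[:,0]<=a+.02)]
        if len(s)>3: print(a.round(2),len(s),s[:,1].min().round(4),s[:,1].max().round(4),np.median(s[:,2]).round(4))
go(.5155,-.123,.2,64)
go(.5155,-.123,.2,90)
E
```

```text
scene 285 [ 0.5448 -0.3726  0.0933] slope dir 0.09540027298806066 32.57666361758418
((504.6920166015625, -646.3131103515625), (608.2975463867188, 133.23622131347656), 84.34308624267578)
0.46 16 -0.9332 -0.3488 0.0453
0.48 29 -0.3655 -0.3466 0.0572
0.5 29 -0.3686 -0.3474 0.0721
0.52 40 -0.377 -0.3549 0.0851
0.54 45 -0.3894 -0.3484 0.0965
0.56 57 -0.3939 -0.3464 0.1095
0.58 66 -0.3958 -0.3504 0.1223
side 1354 [ 0.5454 -0.37    0.0913] slope dir -5.937909467205353 32.08034820514764
((530.399658203125, -366.4194030761719), (45.14610290527344, 134.17874145507812), 81.2093734741211)
0.46 104 -0.3668 -0.3423 0.0441
0.48 130 -0.3702 -0.3505 0.0565
0.5 131 -0.3729 -0.3535 0.0701
0.52 138 -0.3764 -0.3568 0.0844
0.54 248 -0.3935 -0.3469 0.0942
0.56 330 -0.3961 -0.3491 0.1064
0.58 273 -0.3984 -0.3514 0.1191
to (0.5155, -0.123, 0.2, 64) from [0.2518 0.5165 0.2306] phi 64.0 shift [-1.2934 -1.1477  0.0777] roll -0.0 rows 16.6 t 0.15
to (0.5155, -0.123, 0.2, 90) from [0.2518 0.5165 0.2306] phi 64.0 shift [-1.2934 -1.1477  0.0777] roll -0.1445 rows 16.6 t 0.15
```

Call:
drive_tool([
  [[-0.65, -0.575, 0.0, -0.1445], [-0.65, -0.575, 0.0, -0.1445], [-0.65, -0.575, 0.0, -0.1445], [-0.65, -0.575, 0.0, -0.1445], [-0.65, -0.575, 0.0, -0.1445], [-0.65, -0.575, 0.0, -0.1445], [-0.65, -0.575, 0.0, -0.1445], [-0.65, -0.575, 0.0, -0.1445], [-0.65, -0.575, 0.0, -0.1445]],
], jaw=0)

```text
time_s: 0.9
eef_pos: [0.3857, 0.1929, 0.2313]
eef_rot: [0.0, 0.001, 1.0, -0.0]
wrist_force: [-0.2, 0.0, 0.5]
opening: 0.999
grasp_force: 0.0
```

```bash
python3 - <<'E'
from h import *
print(ctrl.get_obs()['q'].round(3));go(.5155,-.123,.2,90)
E
```

```text
[ 1.880e-01 -1.570e-01  1.948e+00 -1.000e-03  1.350e+00 -1.381e+00]
to (0.5155, -0.123, 0.2, 90) from [0.3857 0.1929 0.2313] phi 89.91 shift [-0.3257 -0.7892  0.0792] roll -0.0005 rows 8.2 t 0.9
```

Call:
drive_tool([
  [[-0.325, -0.79, 0.06, 0], [-0.325, -0.79, 0.06, 0], [-0.325, -0.79, 0.06, 0], [-0.325, -0.79, 0.06, 0], [-0.325, -0.79, 0.06, 0], [-0.325, -0.79, 0.06, 0], [-0.325, -0.79, 0.06, 0], [-0.325, -0.79, 0.06, 0], [-0.325, -0.79, 0.06, 0], [-0.325, -0.79, 0.06, 0]],
])

```text
time_s: 1.73
eef_pos: [0.5153, -0.1226, 0.2065]
eef_rot: [-0.0, 0.002, 1.0, 0.0]
wrist_force: [-0.7, 0.4, 0.0]
opening: 1.005
grasp_force: 0.0
```

```bash
python3 - <<'E'
from h import *
C=cam('wrist');cv2.imwrite('pics/w1.png',C[0][:,:,::-1]);np.savez('/tmp/w1.npz',*C)
P=pts(C);hsv=cv2.cvtColor(C[0],cv2.COLOR_RGB2HSV).astype(int);S=hsv[...,1];H=hsv[...,0]
m=((P[...,2]>.115)&(P[...,2]<.145)&(S>60)&(H<22)&(abs(P[...,1]+.123)<.06)&(abs(P[...,0]-.515)<.06))
v,u=np.nonzero(m);q=plane(np.c_[u,v],.131,C)[:,:2];print(len(q),cv2.minEnclosingCircle(q.astype(np.float32)),np.nanmedian(P[m],0))
go(.5155,-.123,.09,90)
E
```

```text
4755 ((0.51225745677948, -0.12120241671800613), 0.027049249038100243) [ 0.51164222 -0.12190011  0.13201868]
to (0.5155, -0.123, 0.09, 90) from [ 0.5146 -0.1207  0.2066] phi 89.87 shift [-0.0026 -0.0061  0.2914] roll -0.0007 rows 2.8 t 1.7833
```

View pics/w1.png

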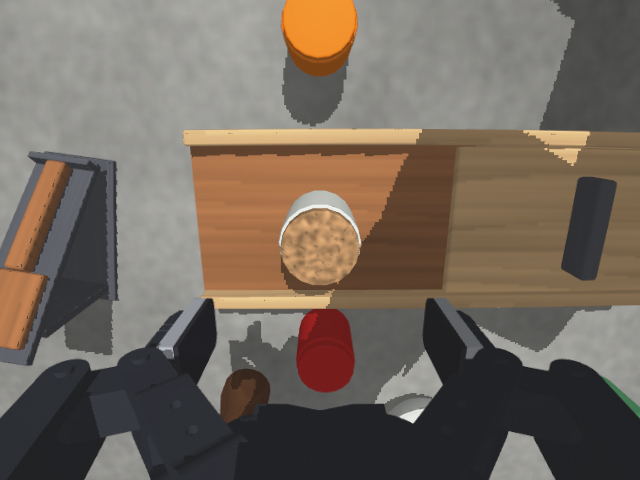

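The wrist picture shows the jar at (320,245) between the open fingers, and the grip at (590,228). The spatula is at (35,250) on its rest.

Call:
drive_tool([
  [[0.002, -0.004, 0.06, 0], [0.002, -0.004, 0.13, 0], [0.002, -0.004, 0.2, 0], [0.002, -0.004, 0.26, 0], [0.002, -0.004, 0.3, 0], [0.002, -0.004, 0.3, 0]],
])

```text
time_s: 2.28
eef_pos: [0.5109, -0.1182, 0.0837]
eef_rot: [-0.003, -0.001, 1.0, 0.002]
wrist_force: [-0.4, 0.4, -1.0]
opening: 1.002
grasp_force: 0.0
```

Call:
drive_tool([
  [[0, 0, 0, 0], [0, 0, 0, 0], [0, 0, 0, 0], [0, 0, 0, 0], [0, 0, 0, 0], [0, 0, 0, 0], [0, 0, 0, 0], [0, 0, 0, 0]],
], jaw=1)

```text
time_s: 2.95
eef_pos: [0.5157, -0.1218, 0.0895]
eef_rot: [0.002, -0.0, 1.0, -0.001]
wrist_force: [-0.3, 1.2, 7.4]
opening: 0.633
grasp_force: 64.4
```

Call:
drive_tool([
  [[0, 0, -0.03, 0], [0, 0, -0.08, 0], [0, 0, -0.15, 0], [0, 0, -0.22, 0], [0, 0.02, -0.25, 0], [0.0, 0.08, -0.25, 0], [0.0, 0.16, -0.25, 0], [0.02, 0.25, -0.25, 0], [0.04, 0.34, -0.25, 0], [0.06, 0.43, -0.25, 0], [0.07, 0.52, -0.25, 0], [0.08, 0.6, -0.25, 0]],
])

```text
time_s: 3.95
eef_pos: [0.4806, 0.121, 0.1872]
eef_rot: [-0.0, -0.0, 1.0, 0.0]
wrist_force: [1.3, -0.0, -1.9]
opening: 0.633
grasp_force: 64.0
```

```bash
python3 - <<'E'
from h import *
o=ctrl.get_obs();print(o['opening'],o['grasp_force'],o['wrist_force'].round(1));go(.478,.391,.19,90);go(.478,.391,.0405,90)
E
```

```text
0.6327276307248159 64.02559634065256 [ 1.3 -0.  -1.9]
to (0.478, 0.391, 0.19, 90) from [0.4806 0.121  0.1872] phi 90.02 shift [ 0.0063  0.6749 -0.0067] roll 0.0001 rows 6.5 t 3.95
to (0.478, 0.391, 0.0405, 90) from [0.4806 0.121  0.1872] phi 90.02 shift [0.0061 0.6748 0.367 ] roll 0.0001 rows 7.4 t 3.95
```

Call:
drive_tool([
  [[0.006, 0.08, 0, 0], [0.006, 0.17, 0, 0], [0.006, 0.26, 0, 0], [0.006, 0.35, 0, 0], [0.006, 0.44, 0, 0], [0.006, 0.53, 0.0, 0], [0.006, 0.61, 0.0, 0], [0.006, 0.66, 0.05, 0], [0.006, 0.675, 0.12, 0], [0.006, 0.675, 0.2, 0], [0.006, 0.675, 0.27, 0], [0.006, 0.675, 0.32, 0]],
])

```text
time_s: 4.95
eef_pos: [0.477, 0.3882, 0.0559]
eef_rot: [-0.002, -0.0, 1.0, -0.001]
wrist_force: [0.2, -0.2, -2.8]
opening: 0.634
grasp_force: 64.0
```

Call:
drive_tool([
  [[0, 0, 0.02, 0], [0, 0, 0.035, 0], [0, 0, 0.045, 0], [0, 0, 0.05, 0], [0, 0, 0.05, 0]],
])

```text
time_s: 5.37
eef_pos: [0.4806, 0.3891, 0.0409]
eef_rot: [0.001, -0.0, 1.0, 0.001]
wrist_force: [-0.3, 1.1, -2.1]
opening: 0.629
grasp_force: 64.1
```

Call:
drive_tool([
  [[0, 0, 0, 0], [0, 0, 0, 0], [0, 0, 0, 0], [0, 0, 0, 0], [0, 0, 0, 0], [0, 0, 0, 0]],
], jaw=0)

```text
time_s: 5.87
eef_pos: [0.4798, 0.3886, 0.0395]
eef_rot: [0.0, -0.0, 1.0, 0.0]
wrist_force: [0.5, -1.3, -0.4]
opening: 1.0
grasp_force: 0.0
```

Call:
drive_tool([
  [[0, 0, -0.05, 0], [0, 0, -0.12, 0], [0, 0, -0.2, 0], [0, 0, -0.28, 0], [0, 0, -0.36, 0], [0, -0.03, -0.42, 0], [0, -0.1, -0.42, 0], [-0.02, -0.18, -0.42, 0], [-0.04, -0.27, -0.42, 0], [-0.06, -0.36, -0.42, 0], [-0.09, -0.45, -0.42, 0], [-0.09, -0.5, -0.42, 0]],
])

```text
time_s: 6.87
eef_pos: [0.5172, 0.1851, 0.2076]
eef_rot: [0.001, 0.001, 1.0, -0.001]
wrist_force: [0.2, -0.3, -0.5]
opening: 1.002
grasp_force: 0.0
```

```bash
python3 - <<'E'
from h import *
for n,side in (('scene',0),('wrist',0),('side',0)):
    C=cam(n);P=pts(C);hsv=cv2.cvtColor(C[0],cv2.COLOR_RGB2HSV).astype(int);H,S,V=[hsv[...,i] for i in range(3)]
    X,Y,Z=[P[...,i] for i in range(3)]
    def f(name,m,zp):
        n,l,st,ce=cv2.connectedComponentsWithStats(m.astype(np.uint8))
        if n<2: return print(name,'none')
        i=1+st[1:,4].argmax();v,u=np.nonzero(l==i);q=plane(np.c_[u,v],zp,C)[:,:2].astype(np.float32)*1000
        print(name,len(q),cv2.minAreaRect(q),cv2.minEnclosingCircle(q),np.nanmedian(P[l==i],0).round(4))
    f('grip',(abs(Z-.096)<.006)&(V<100)&(S<130)&(abs(X-.515)<.07)&(abs(Y-.1)<.06),.096)
    f('jar',(abs(Z-.082)<.008)&(S>60)&(H<22)&(abs(X-.477)<.06)&(abs(Y-.39)<.06),.082)
    if n=='wrist': cv2.imwrite('pics/w2.png',C[0][:,:,::-1])
print(ctrl.get_obs()['time_s'])
go(.516,.09,.09,90)
E
```

```text
grip 162 ((516.6947631835938, 91.76563262939453), (14.758151054382324, 83.91885375976562), 89.90939331054688) ((516.6947021484375, 91.74693298339844), 42.07414245605469) [0.5168 0.0917 0.097 ]
jar 306 ((481.1634521484375, 388.70733642578125), (55.899879455566406, 46.534324645996094), 3.359619140625) ((481.0415954589844, 389.57537841796875), 28.082002639770508) [0.4822 0.3886 0.0835]
grip 1998 ((512.19580078125, 92.96087646484375), (15.492331504821777, 79.87914276123047), 89.41020202636719) ((512.201416015625, 93.50147247314453), 40.31664276123047) [0.5092 0.0933 0.0967]
jar 3563 ((479.0422058105469, 387.1495666503906), (50.4495735168457, 56.003963470458984), 0.8338510990142822) ((479.17333984375, 387.15142822265625), 28.035207748413086) [0.478  0.3863 0.0828]
grip 191 ((513.7708740234375, 88.50061798095703), (21.259899139404297, 78.74939727783203), 88.88105010986328) ((513.5062866210938, 89.56060791015625), 39.747074127197266) [0.5145 0.0883 0.0955]
jar 175 ((481.2403259277344, 384.8437805175781), (52.95009994506836, 48.738525390625), 79.26422882080078) ((482.1407165527344, 384.4435729980469), 28.502641677856445) [0.4809 0.3836 0.0818]
7.0167
to (0.516, 0.09, 0.09, 90) from [0.516  0.1872 0.2074] phi 89.83 shift [-0.0008 -0.243   0.2934] roll -0.001 rows 3.7 t 7.0167
```

Call:
drive_tool([
  [[0, -0.08, 0, 0], [0, -0.17, 0.0, 0], [0, -0.22, 0.04, 0], [0, -0.238, 0.1, 0], [0, -0.238, 0.17, 0], [0, -0.238, 0.24, 0], [0, -0.238, 0.3, 0], [0, -0.238, 0.333, 0], [0, -0.238, 0.333, 0]],
])

```text
time_s: 7.77
eef_pos: [0.5129, 0.0947, 0.0707]
eef_rot: [-0.003, -0.001, 1.0, 0.0]
wrist_force: [-0.2, -0.1, 0.6]
opening: 0.996
grasp_force: 0.0
```

Call:
drive_tool([
  [[0, 0, 0, 0], [0, 0, 0, 0], [0, 0, 0, 0], [0, 0, 0, 0], [0, 0, 0, 0], [0, 0, 0, 0], [0, 0, 0, 0], [0, 0, 0, 0], [0, 0, 0, 0], [0, 0, 0, 0]],
], jaw=1)

```text
time_s: 8.6
eef_pos: [0.5163, 0.0932, 0.0751]
eef_rot: [0.001, 0.0, 1.0, -0.0]
wrist_force: [-1.6, 0.0, 6.0]
opening: 0.148
grasp_force: 59.3
```

Call:
drive_tool([
  [[0, -0.02, 0, 0], [0, -0.06, 0, 0], [0, -0.11, 0, 0], [0, -0.16, 0, 0], [0, -0.21, 0, 0], [0, -0.26, 0, 0], [0, -0.31, 0, 0], [0, -0.36, 0, 0], [0, -0.41, 0, 0], [0, -0.45, 0, 0], [0, -0.475, 0, 0], [0, -0.475, 0, 0]],
])

```text
time_s: 9.6
eef_pos: [0.5161, -0.0992, 0.0751]
eef_rot: [0.0, 0.001, 1.0, -0.001]
wrist_force: [-3.8, -2.9, 6.1]
opening: 0.147
grasp_force: 59.4
```

Call:
drive_tool([
  [[0, -0.01, 0, 0], [0, -0.02, 0, 0], [0, -0.02, 0, 0], [0, -0.02, 0, 0]],
])

```text
time_s: 9.93
eef_pos: [0.5161, -0.1018, 0.0751]
eef_rot: [0.0, 0.0, 1.0, 0.003]
wrist_force: [-1.3, 14.7, 11.5]
opening: 0.149
grasp_force: 60.4
```

Call:
drive_tool([
  [[0, 0.012, 0, 0], [0, 0.012, 0, 0], [0, 0.012, 0, 0], [0, 0.012, 0, 0], [0, 0.012, 0, 0], [0, 0.012, 0, 0]],
], jaw=0)

```text
time_s: 10.43
eef_pos: [0.5157, -0.1002, 0.074]
eef_rot: [-0.0, 0.0, 1.0, -0.0]
wrist_force: [0.6, -1.1, -0.2]
opening: 0.98
grasp_force: 0.0
```

Call:
drive_tool([
  [[0, 0, -0.06, 0], [0, 0, -0.15, 0], [0, 0, -0.25, 0], [0, 0, -0.34, 0], [0.0, -0.04, -0.38, 0], [0.02, -0.1, -0.38, 0], [0.04, -0.17, -0.38, 0], [0.05, -0.25, -0.38, 0], [0.05, -0.33, -0.38, 0], [0.05, -0.4, -0.38, 0], [0.05, -0.44, -0.38, 0], [0.05, -0.44, -0.38, 0]],
])

```text
time_s: 11.43
eef_pos: [0.4953, -0.2791, 0.2259]
eef_rot: [-0.0, 0.002, 1.0, -0.0]
wrist_force: [-0.1, 0.1, 0.3]
opening: 1.003
grasp_force: 0.0
```

```bash
python3 - <<'E'
from h import *
for n in ('wrist','scene','side'):
    C=cam(n);P=pts(C);hsv=cv2.cvtColor(C[0],cv2.COLOR_RGB2HSV).astype(int);H,S,V=[hsv[...,i] for i in range(3)]
    X,Y,Z=[P[...,i] for i in range(3)]
    m=(S>110)&(H<20)&(Z>.03)&(Z<.16)&(Y<-.32)&(Y>-.43)&(X>.44)&(X<.65)
    l=cv2.connectedComponentsWithStats(m.astype(np.uint8));i=1+l[2][1:,4].argmax();m=l[1]==i
    q=P[m];print(n,len(q))
    T=[]
    for a in np.arange(.465,.615,.01):
        s=q[(q[:,0]>a)&(q[:,0]<=a+.01)]
        if len(s)>6:
            lo,hi=np.percentile(s[:,1],[1,99]);T.append((a+.005,(lo+hi)/2,hi-lo,np.median(s[:,2])))
    T=np.array(T);print(T.round(4))
    print('x range',q[:,0].min(),q[:,0].max())
    hh=T[T[:,2]<.028];b=np.polyfit(hh[:,0],hh[:,1],1);print('yaw handle',np.degrees(np.arctan(b[0])),b)
    if n=='scene':
        g=(abs(Z-.096)<.006)&(V<100)&(S<130)&(abs(X-.515)<.07)&(abs(Y+.1)<.06)
        v,u=np.nonzero(g);print('grip',plane(np.c_[u,v],.096,C).mean(0))
    if n=='wrist': cv2.imwrite('pics/w3.png',C[0][:,:,::-1])
go(.52,-.365,.2,81)
E
```

```text
wrist 4240
[[ 0.47   -0.3569  0.0176  0.0449]
 [ 0.48   -0.3583  0.0179  0.0519]
 [ 0.49   -0.3598  0.0181  0.059 ]
 [ 0.5    -0.3613  0.0179  0.0662]
 [ 0.51   -0.3629  0.0177  0.0732]
 [ 0.52   -0.3645  0.0177  0.0804]
 [ 0.53   -0.3659  0.0175  0.0875]
 [ 0.54   -0.3746  0.0318  0.0924]
 [ 0.55   -0.3698  0.0446  0.0947]
 [ 0.56   -0.3707  0.0454  0.1005]
 [ 0.57   -0.3572  0.0159  0.1069]
 [ 0.58   -0.3573  0.0126  0.114 ]
 [ 0.59   -0.3595  0.014   0.1214]
 [ 0.6    -0.3584  0.0085  0.1232]]
x range 0.4606401091025074 0.5968335093223648
yaw handle 0.6642270821385126 [ 0.01159347 -0.36634122]
scene 283
[[ 0.47   -0.3544  0.0163  0.0471]
 [ 0.48   -0.3554  0.0174  0.0515]
 [ 0.49   -0.356   0.0177  0.0575]
 [ 0.5    -0.3586  0.0183  0.0659]
 [ 0.51   -0.3608  0.0163  0.0723]
 [ 0.52   -0.363   0.0158  0.0785]
 [ 0.53   -0.3621  0.0129  0.0866]
 [ 0.54   -0.3672  0.0183  0.092 ]
 [ 0.55   -0.3686  0.0393  0.0958]
 [ 0.56   -0.3695  0.0424  0.1026]
 [ 0.57   -0.3684  0.041   0.1098]
 [ 0.58   -0.3714  0.0444  0.1158]
 [ 0.59   -0.3744  0.0433  0.1232]
 [ 0.6    -0.3687  0.0299  0.12
[... 182 characters left out ...]
167  0.0429]
 [ 0.48   -0.3589  0.0176  0.0501]
 [ 0.49   -0.3603  0.0182  0.0565]
 [ 0.5    -0.3615  0.0174  0.0637]
 [ 0.51   -0.3634  0.0163  0.0708]
 [ 0.52   -0.3655  0.0169  0.0777]
 [ 0.53   -0.3667  0.0178  0.0845]
 [ 0.54   -0.3707  0.0212  0.0908]
 [ 0.55   -0.3702  0.0438  0.0927]
 [ 0.56   -0.3711  0.0443  0.0992]
 [ 0.57   -0.3729  0.0445  0.1066]
 [ 0.58   -0.3739  0.0443  0.1134]
 [ 0.59   -0.3759  0.0431  0.1202]
 [ 0.6    -0.367   0.024   0.123 ]]
x range 0.4631409922782133 0.5999368804629193
yaw handle -4.9858204509464015 [-0.08723929 -0.31855212]
to (0.52, -0.365, 0.2, 81) from [ 0.4957 -0.275   0.2257] phi 90.01 shift [-0.0608 -0.2251  0.064 ] roll 0.05 rows 2.3 t 11.5833
```

View pics/w3.png

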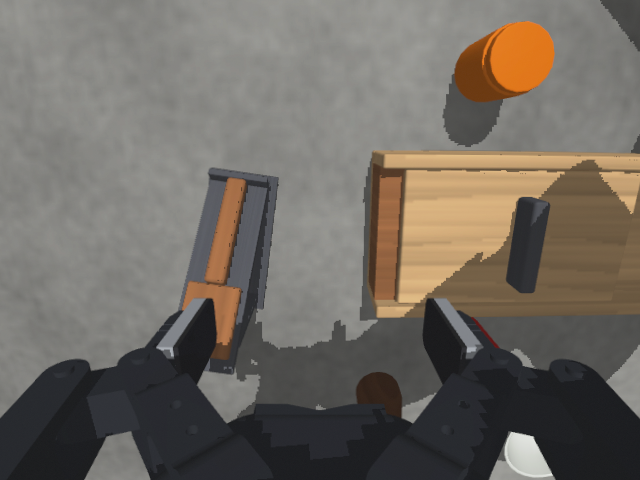

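The wrist picture shows the spatula handle from (235,180) to (215,280), free of obstructions, and the cover fully open over the deck.

Call:
drive_tool([
  [[-0.02, -0.07, 0.0, 0.02], [-0.05, -0.15, 0.0, 0.04], [-0.074, -0.21, 0.02, 0.047], [-0.074, -0.221, 0.07, 0.047], [-0.074, -0.221, 0.14, 0.047], [-0.074, -0.221, 0.21, 0.047], [-0.074, -0.221, 0.27, 0.047], [-0.074, -0.221, 0.31, 0.047], [-0.074, -0.221, 0.33, 0.047], [-0.074, -0.221, 0.33, 0.047]],
])

```text
time_s: 12.42
eef_pos: [0.5248, -0.3618, 0.0919]
eef_rot: [-0.002, 0.073, 0.997, 0.002]
wrist_force: [0.5, -0.3, 0.2]
opening: 0.996
grasp_force: 0.0
```

```bash
python3 - <<'E'
from h import *
go(.525,-.3652,.0755,81.5)
C=cam('side');a=C[0][280:460,250:480];cv2.imwrite('pics/s4.png',cv2.resize(a,None,fx=3,fy=3)[:,:,::-1])
E
```

```text
to (0.525, -0.3652, 0.0755, 81.5) from [ 0.5248 -0.3618  0.0919] phi 81.64 shift [-0.0019 -0.0085  0.0409] roll 0.0008 rows 0.4 t 12.4167
```

View pics/s4.png

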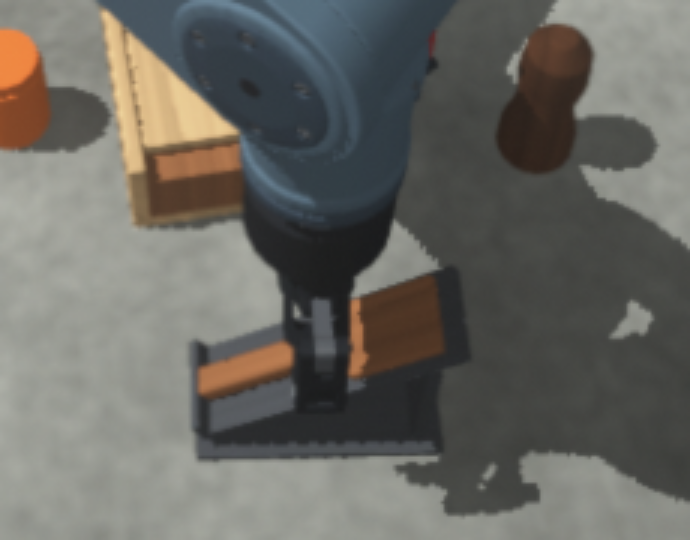

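The side picture shows the gripper straddling the handle at about (320,350), just below where the blade starts.

Call:
drive_tool([
  [[0.008, -0.002, 0.02, 0], [0.008, -0.002, 0.04, 0], [0.008, -0.002, 0.049, 0], [0.008, -0.002, 0.049, 0]],
])

```text
time_s: 12.8
eef_pos: [0.5217, -0.3642, 0.0737]
eef_rot: [-0.0, 0.074, 0.997, 0.0]
wrist_force: [-0.7, 0.9, 0.4]
opening: 1.002
grasp_force: 0.0
```

Call:
drive_tool([
  [[0, 0, 0, 0], [0, 0, 0, 0], [0, 0, 0, 0], [0, 0, 0, 0], [0, 0, 0, 0], [0, 0, 0, 0], [0, 0, 0, 0], [0, 0, 0, 0], [0, 0, 0, 0], [0, 0, 0, 0]],
], jaw=1)

```text
time_s: 13.63
eef_pos: [0.5224, -0.3648, 0.0751]
eef_rot: [0.0, 0.074, 0.997, -0.0]
wrist_force: [-1.5, -0.3, 4.5]
opening: 0.182
grasp_force: 59.1
```

Call:
drive_tool([
  [[0, 0, -0.01, 0], [0, 0, -0.03, 0], [0, 0, -0.06, 0], [0, 0, -0.1, 0], [0, 0, -0.15, 0], [0, 0, -0.2, 0], [0, 0, -0.26, 0], [0, 0, -0.31, 0], [0, 0, -0.35, 0], [0, 0, -0.35, 0]],
])

```text
time_s: 14.47
eef_pos: [0.5239, -0.3663, 0.2202]
eef_rot: [0.003, 0.074, 0.997, -0.003]
wrist_force: [1.4, -0.1, 0.2]
opening: 0.18
grasp_force: 58.6
```

```bash
python3 - <<'E'
from h import *
o=ctrl.get_obs();print(o['opening'],o['grasp_force'],o['wrist_force'].round(1),o['eef_pos'])
C=cam('side');cv2.imwrite('pics/s5.png',C[0][100:480,150:550][:,:,::-1]);np.savez('/tmp/s5.npz',*C)
P=pts(C);hsv=cv2.cvtColor(C[0],cv2.COLOR_RGB2HSV).astype(int);H,S,V=[hsv[...,i] for i in range(3)]
m=(S>110)&(H<20)&(P[...,2]>.14)&(P[...,2]<.3)&(abs(P[...,1]+.365)<.07)&(abs(P[...,0]-.52)<.15)
q=P[m];print(len(q),q.min(0),q.max(0))
for a in np.arange(.44,.62,.015):
    s=q[(q[:,0]>a)&(q[:,0]<=a+.015)]
    if len(s)>4: print((a+.0075).round(4),len(s),np.percentile(s[:,1],[2,98]).round(4),np.median(s[:,2]).round(4))
go(.515,.105,.22,0)
E
```

```text
0.17990293269253665 58.639233112335205 [ 1.4 -0.1  0.2] [ 0.52391146 -0.36625078  0.22015591]
1460 [ 0.46579141 -0.39812479  0.17863445] [ 0.60147437 -0.34873242  0.28438618]
0.4625 28 [-0.3663 -0.3521] 0.1856
0.4775 119 [-0.3682 -0.3526] 0.1914
0.4925 125 [-0.3703 -0.3547] 0.2016
0.5075 111 [-0.3723 -0.3561] 0.2122
0.5375 16 [-0.3878 -0.363 ] 0.2384
0.5525 246 [-0.3926 -0.3506] 0.2396
0.5675 317 [-0.394  -0.3513] 0.2493
0.5825 331 [-0.3965 -0.353 ] 0.2595
0.5975 166 [-0.3974 -0.3548] 0.2674
to (0.515, 0.105, 0.22, 0) from [ 0.5232 -0.3656  0.2176] phi 81.55 shift [ 0.1931  1.1606 -0.0105] roll 0.4531 rows 11.4 t 14.5167
```

View pics/s5.png

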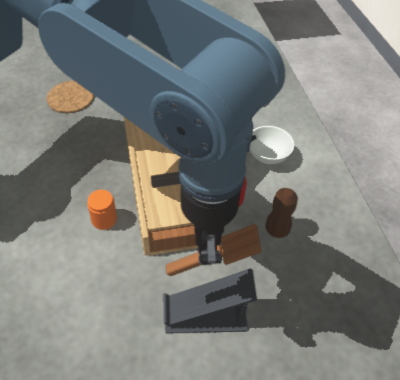

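The side picture shows the spatula held firmly above the rest at (210,250), still tilted about 34°.

Call:
drive_tool([
  [[0.01, 0.05, 0, 0.03], [0.03, 0.12, 0, 0.065], [0.04, 0.19, 0, 0.1], [0.05, 0.27, 0, 0.135], [0.06, 0.35, 0, 0.17], [0.07, 0.43, 0, 0.205], [0.08, 0.51, 0, 0.24], [0.1, 0.59, 0, 0.275], [0.12, 0.66, 0, 0.31], [0.13, 0.72, 0, 0.345], [0.14, 0.77, 0, 0.38], [0.14, 0.78, 0, 0.41]],
])

```text
time_s: 15.52
eef_pos: [0.5111, -0.0442, 0.213]
eef_rot: [-0.002, 0.659, 0.752, -0.0]
wrist_force: [0.7, 0.3, -1.0]
opening: 0.181
grasp_force: 58.7
```

```bash
python3 - <<'E'
from h import *
o=ctrl.get_obs();print(o['opening'],o['grasp_force'],o['wrist_force'].round(1))
go(.515,.115,.22,0);go(.515,.115,.08,0)
E
```

```text
0.1807801011862476 58.668673038482666 [ 0.7  0.3 -1. ]
to (0.515, 0.115, 0.22, 0) from [ 0.5111 -0.0442  0.213 ] phi 7.59 shift [ 0.3934  0.0621 -0.0167] roll 0.0422 rows 3.8 t 15.5167
to (0.515, 0.115, 0.08, 0) from [ 0.5111 -0.0442  0.213 ] phi 7.59 shift [0.3925 0.063  0.3333] roll 0.0422 rows 5.0 t 15.5167
```

Call:
drive_tool([
  [[0.06, 0.01, 0, 0.01], [0.14, 0.02, 0, 0.02], [0.22, 0.035, 0, 0.03], [0.3, 0.048, 0, 0.042], [0.36, 0.057, 0, 0.042], [0.393, 0.062, 0, 0.042], [0.393, 0.062, 0.04, 0.042], [0.393, 0.062, 0.09, 0.042], [0.393, 0.062, 0.15, 0.042], [0.393, 0.062, 0.21, 0.042], [0.393, 0.062, 0.25, 0.042], [0.393, 0.062, 0.25, 0.042]],
])

```text
time_s: 16.52
eef_pos: [0.5119, 0.1114, 0.1094]
eef_rot: [-0.003, 0.706, 0.708, -0.003]
wrist_force: [-0.6, 0.2, -1.5]
opening: 0.18
grasp_force: 58.7
```

```bash
python3 - <<'E'
from h import *
go(.515,.115,.065,0)
ims=[]
for n in('side','scene'):
    C=cam(n);P=pts(C);a=C[0][130:290,210:370] if n=='side' else C[0][180:340,280:440]
    ims.append(cv2.resize(a,None,fx=2.5,fy=2.5))
cv2.imwrite('pics/p6.png',np.hstack(ims)[:,:,::-1])
E
```

```text
to (0.515, 0.115, 0.065, 0) from [0.5119 0.1114 0.1094] phi 0.19 shift [0.009  0.0089 0.111 ] roll 0.001 rows 1.1 t 16.5167
```

View pics/p6.png

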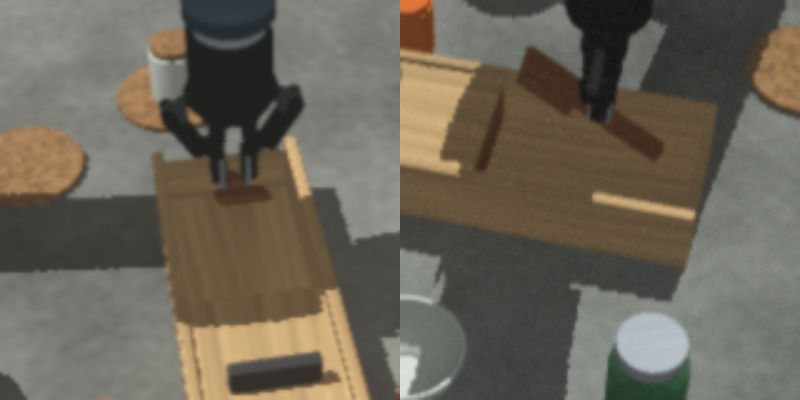

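The picture pair shows the spatula over the open trough, with the handle end low towards the end wall. The jar is standing on the trivet.

Call:
drive_tool([
  [[0.0, 0.005, 0.04, 0], [0.0, 0.005, 0.08, 0], [0.0, 0.005, 0.105, 0], [0.0, 0.005, 0.115, 0], [0, 0.005, 0.125, 0], [0, 0.005, 0.135, 0], [0, 0.005, 0.145, 0]],
])

```text
time_s: 17.2
eef_pos: [0.5193, 0.1108, 0.0576]
eef_rot: [0.001, 0.706, 0.708, 0.001]
wrist_force: [-1.4, -7.0, 11.9]
opening: 0.184
grasp_force: 59.9
```

Call:
drive_tool([
  [[0, 0, 0.008, 0], [0, 0, 0.016, 0], [0, 0, 0.024, 0], [0, 0, 0.032, 0]],
])

```text
time_s: 17.53
eef_pos: [0.5209, 0.1101, 0.0462]
eef_rot: [0.003, 0.706, 0.708, 0.001]
wrist_force: [-0.6, -4.5, 9.7]
opening: 0.187
grasp_force: 62.3
```

```bash
cat > sp.py <<'E'
from h import *
o=ctrl.get_obs();print(o['eef_pos'].round(4),o['wrist_force'].round(1),o['torque'].round(2),o['opening'],o['time_s'])
for n in('scene','side'):
    C=cam(n);P=pts(C);hsv=cv2.cvtColor(C[0],cv2.COLOR_RGB2HSV).astype(int);H,S,V=[hsv[...,i] for i in range(3)]
    q=P[(S>90)&(H<22)&(P[...,2]>.021)&(P[...,2]<.14)&(abs(P[...,1]-.107)<.097)&(abs(P[...,0]-.514)<.045)]
    print(n,len(q))
    for a in np.arange(.01,.2,.02):
        s=q[(q[:,1]>a)&(q[:,1]<=a+.02)]
        if len(s)>4: print((a+.01).round(3),len(s),np.percentile(s[:,0],[2,98]).round(3),np.median(s[:,2]).round(4))
E
python3 sp.py
```

```text
[0.5209 0.1101 0.0462] [-0.6 -4.5  9.7] [-0.44  0.09  0.05] 0.18654437890724998 17.5333
scene 646
0.02 13 [0.5  0.54] 0.079
0.04 141 [0.499 0.545] 0.0761
0.06 142 [0.499 0.545] 0.068
0.08 112 [0.499 0.544] 0.0612
0.1 19 [0.526 0.553] 0.0552
0.12 40 [0.513 0.539] 0.0468
0.14 76 [0.513 0.532] 0.0404
0.16 71 [0.511 0.532] 0.0321
0.18 27 [0.513 0.531] 0.0268
0.2 5 [0.49  0.558] 0.0602
side 379
0.02 27 [0.502 0.539] 0.0746
0.04 99 [0.498 0.542] 0.0746
0.06 74 [0.498 0.542] 0.0669
0.08 70 [0.498 0.541] 0.0595
0.1 32 [0.474 0.528] 0.0588
0.12 34 [0.499 0.551] 0.059
0.14 13 [0.518 0.528] 0.0419
0.16 11 [0.52  0.528] 0.0356
0.18 7 [0.521 0.528] 0.028
0.2 12 [0.47  0.538] 0.0293
```

Call:
drive_tool([
  [[0.001, 0, 0.008, 0], [0.003, 0, 0.016, 0], [0.005, 0, 0.024, 0], [0.007, 0, 0.032, 0], [0.009, 0, 0.04, 0], [0.01, 0, 0.047, 0], [0.01, 0, 0.053, 0], [0.01, 0, 0.053, 0]],
])

```text
time_s: 18.3
eef_pos: [0.5202, 0.1148, 0.024]
eef_rot: [0.002, 0.706, 0.708, 0.001]
wrist_force: [0.7, -3.8, 6.7]
opening: 0.184
grasp_force: 66.2
```

```bash
python3 sp.py
```

```text
[0.5202 0.1148 0.024 ] [ 0.7 -3.8  6.7] [-0.12 -0.06 -0.03] 0.1837906132221312 18.3
scene 586
0.04 107 [0.496 0.541] 0.0331
0.06 117 [0.498 0.541] 0.0323
0.08 115 [0.497 0.54 ] 0.0308
0.1 29 [0.515 0.54 ] 0.0308
0.12 14 [0.512 0.541] 0.033
0.14 66 [0.512 0.531] 0.0305
0.16 64 [0.512 0.531] 0.0289
0.18 61 [0.511 0.532] 0.0277
0.2 12 [0.485 0.544] 0.0412
side 441
0.04 79 [0.497 0.541] 0.0334
0.06 107 [0.498 0.542] 0.0316
0.08 98 [0.498 0.541] 0.03
0.1 59 [0.499 0.539] 0.0329
0.12 41 [0.496 0.534] 0.034
0.14 25 [0.517 0.528] 0.0312
0.16 18 [0.518 0.528] 0.0291
0.18 11 [0.521 0.529] 0.0268
```

Call:
drive_tool([
  [[0, 0, 0.004, 0], [0, 0, 0.008, 0], [0, 0, 0.011, 0], [0, 0, 0.013, 0], [0, 0, 0.013, 0]],
])

```text
time_s: 18.82
eef_pos: [0.5202, 0.1147, 0.0191]
eef_rot: [0.002, 0.706, 0.708, 0.001]
wrist_force: [-0.0, -5.3, 8.2]
opening: 0.185
grasp_force: 66.7
```

```bash
sed -i 's/>.021/>.014/' sp.py; python3 sp.py
```

```text
[0.5202 0.1147 0.0191] [-0.  -5.3  8.2] [-0.16  0.02 -0.  ] 0.18452534123109332 18.8167
scene 827
0.02 66 [0.471 0.528] 0.0161
0.04 106 [0.472 0.536] 0.024
0.06 118 [0.472 0.535] 0.0236
0.08 116 [0.473 0.534] 0.0227
0.1 27 [0.513 0.538] 0.0248
0.12 27 [0.473 0.537] 0.025
0.14 109 [0.471 0.533] 0.0245
0.16 103 [0.471 0.53 ] 0.0234
0.18 101 [0.473 0.53 ] 0.0227
0.2 54 [0.471 0.546] 0.0166
side 551
0.04 30 [0.499 0.541] 0.0239
0.06 139 [0.478 0.548] 0.0226
0.08 120 [0.478 0.555] 0.0224
0.1 97 [0.471 0.549] 0.0226
0.12 70 [0.472 0.555] 0.0271
0.14 45 [0.471 0.553] 0.0247
0.16 30 [0.47 0.54] 0.0271
0.18 7 [0.477 0.533] 0.0245
0.2 13 [0.47  0.542] 0.0247
```

Call:
drive_tool([
  [[0, 0, 0.004, 0], [0, 0, 0.004, 0], [0, 0, 0.004, 0]],
])

```text
time_s: 19.17
eef_pos: [0.5205, 0.1147, 0.0178]
eef_rot: [0.002, 0.706, 0.708, 0.001]
wrist_force: [1.1, -4.7, 7.1]
opening: 0.185
grasp_force: 66.9
```

Call:
drive_tool([
  [[0, 0, 0, 0], [0, 0, 0, 0], [0, 0, 0, 0], [0, 0, 0, 0], [0, 0, 0, 0]],
], jaw=0.55)

```text
time_s: 19.58
eef_pos: [0.5178, 0.1155, 0.0155]
eef_rot: [-0.0, 0.706, 0.708, -0.0]
wrist_force: [-0.0, -0.5, -0.1]
opening: 0.449
grasp_force: 0.0
```

Call:
drive_tool([
  [[0, 0, -0.01, 0], [0, 0, -0.04, 0], [0, 0, -0.1, 0], [0, 0, -0.18, 0], [0, 0, -0.26, 0], [0, 0, -0.34, 0], [0, 0, -0.4, 0], [0, 0, -0.43, 0], [0, 0, -0.43, 0]],
])

```text
time_s: 20.33
eef_pos: [0.5201, 0.1155, 0.1917]
eef_rot: [0.003, 0.706, 0.708, 0.002]
wrist_force: [0.2, -0.6, 0.6]
opening: 0.449
grasp_force: 0.0
```

```bash
python3 sp.py; python3 - <<'E'
from h import *
go(.516,-.1,.2,90)
C=cam('scene');P=pts(C);cv2.imwrite('pics/p7.png',cv2.resize(C[0][160:360,220:500],None,fx=2.5,fy=2.5)[:,:,::-1])
hsv=cv2.cvtColor(C[0],cv2.COLOR_RGB2HSV).astype(int);H,S,V=[hsv[...,i] for i in range(3)]
X,Y,Z=[P[...,i] for i in range(3)]
v,u=np.nonzero((abs(Z-.096)<.006)&(V<100)&(S<130)&(abs(X-.515)<.07)&(abs(Y+.1)<.06));print('grip',plane(np.c_[u,v],.096,C).mean(0))
E
```

```text
[0.5201 0.1155 0.1917] [ 0.2 -0.6  0.6] [-0.02 -0.03 -0.04] 0.44885414317179334 20.3333
scene 964
0.02 61 [0.47  0.528] 0.016
0.04 105 [0.47  0.532] 0.0203
0.06 113 [0.474 0.533] 0.0206
0.08 116 [0.474 0.532] 0.0209
0.1 100 [0.472 0.532] 0.022
0.12 98 [0.472 0.531] 0.023
0.14 107 [0.473 0.531] 0.0225
0.16 107 [0.471 0.532] 0.0225
0.18 104 [0.472 0.531] 0.0228
0.2 53 [0.472 0.532] 0.0165
side 804
0.04 13 [0.503 0.541] 0.0211
0.06 126 [0.477 0.543] 0.0205
0.08 132 [0.473 0.554] 0.0198
0.1 94 [0.471 0.555] 0.0211
0.12 82 [0.477 0.556] 0.0166
0.14 73 [0.475 0.554] 0.0239
0.16 66 [0.472 0.55 ] 0.0248
0.18 72 [0.471 0.552] 0.0167
0.2 146 [0.47  0.555] 0.036
to (0.516, -0.1, 0.2, 90) from [0.5176 0.1154 0.1873] phi 0.19 shift [-0.5385 -0.0057 -0.0319] roll -0.4989 rows 12.5 t 20.4333
grip [ 0.51813388 -0.10036227  0.096     ]
```

View pics/p7.png

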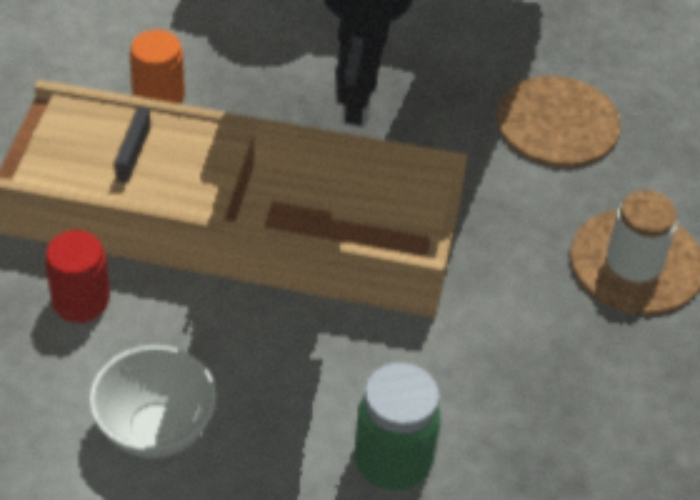

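The picture shows the spatula lying flat on the trough floor from (270,215) to (430,245). The cover is open with its grip at (132,145), and the jar is upright on the trivet.

Call:
drive_tool([
  [[-0.04, 0, -0.03, -0.04], [-0.09, 0, -0.03, -0.08], [-0.14, 0, -0.03, -0.12], [-0.19, 0, -0.03, -0.16], [-0.24, 0, -0.03, -0.2], [-0.29, 0, -0.03, -0.24], [-0.34, 0, -0.03, -0.28], [-0.39, 0, -0.03, -0.32], [-0.44, 0, -0.03, -0.36], [-0.49, 0, -0.03, -0.4], [-0.52, 0, -0.03, -0.44], [-0.54, -0.004, -0.03, -0.48]],
], jaw=0)

```text
time_s: 21.48
eef_pos: [0.5158, -0.1017, 0.197]
eef_rot: [-0.002, 0.031, 1.0, 0.001]
wrist_force: [-0.7, -1.5, -0.1]
opening: 1.001
grasp_force: 0.0
```

Call:
drive_tool([
  [[0, 0, 0, -0.02], [0, 0, 0, -0.02]],
])

```text
time_s: 21.65
eef_pos: [0.5157, -0.1007, 0.1971]
eef_rot: [-0.002, 0.002, 1.0, 0.001]
wrist_force: [0.3, 0.3, -0.3]
opening: 1.001
grasp_force: 0.0
```

```bash
python3 - <<'E'
from h import *
go(.516,-.101,.075,90)
E
```

```text
to (0.516, -0.101, 0.075, 90) from [ 0.5157 -0.1007  0.1971] phi 89.78 shift [-0.0022 -0.0013  0.3052] roll -0.0012 rows 2.9 t 21.65
```

Call:
drive_tool([
  [[0, 0, 0.05, 0], [0, 0, 0.12, 0], [0, 0, 0.19, 0], [0, 0, 0.25, 0], [0, 0, 0.29, 0], [0, 0, 0.305, 0], [0, 0, 0.305, 0]],
])

```text
time_s: 22.23
eef_pos: [0.5149, -0.0995, 0.0749]
eef_rot: [-0.003, 0.003, 1.0, 0.001]
wrist_force: [-0.2, -0.7, -0.1]
opening: 1.002
grasp_force: 0.0
```

Call:
drive_tool([
  [[0, 0, 0, 0], [0, 0, 0, 0], [0, 0, 0, 0], [0, 0, 0, 0], [0, 0, 0, 0], [0, 0, 0, 0], [0, 0, 0, 0], [0, 0, 0, 0], [0, 0, 0, 0], [0, 0, 0, 0]],
], jaw=1)

```text
time_s: 23.07
eef_pos: [0.5175, -0.1009, 0.0785]
eef_rot: [0.0, 0.002, 1.0, -0.0]
wrist_force: [-2.3, -0.0, 6.9]
opening: 0.148
grasp_force: 59.2
```

Call:
drive_tool([
  [[0, 0.02, 0, 0], [0, 0.06, 0, 0], [0, 0.11, 0, 0], [0, 0.16, 0, 0], [0, 0.21, 0, 0], [0, 0.26, 0, 0], [0, 0.31, 0, 0], [0, 0.36, 0, 0], [0, 0.41, 0, 0], [0, 0.45, 0, 0], [0, 0.48, 0, 0], [0, 0.49, 0, 0]],
])

```text
time_s: 24.07
eef_pos: [0.5177, 0.0969, 0.0785]
eef_rot: [-0.0, 0.001, 1.0, -0.0]
wrist_force: [-4.9, -2.6, 9.0]
opening: 0.146
grasp_force: 59.7
```

Call:
drive_tool([
  [[0, 0.007, 0, 0], [0, 0.015, 0, 0], [0, 0.022, 0, 0], [0, 0.022, 0, 0]],
])

```text
time_s: 24.4
eef_pos: [0.5177, 0.1033, 0.0785]
eef_rot: [-0.0, 0.002, 1.0, -0.001]
wrist_force: [-5.1, -5.9, 9.5]
opening: 0.146
grasp_force: 60.0
```

Call:
drive_tool([
  [[0, 0.004, 0, 0], [0, 0.008, 0, 0], [0, 0.008, 0, 0]],
])

```text
time_s: 24.65
eef_pos: [0.5177, 0.1035, 0.0785]
eef_rot: [-0.001, 0.002, 1.0, -0.004]
wrist_force: [-6.5, -19.4, 10.9]
opening: 0.149
grasp_force: 60.1
```

Call:
drive_tool([
  [[0, -0.007, 0, 0], [0, -0.007, 0, 0], [0, -0.007, 0, 0], [0, -0.007, 0, 0], [0, -0.007, 0, 0], [0, -0.007, 0, 0]],
], jaw=0)

```text
time_s: 25.15
eef_pos: [0.5179, 0.1049, 0.0776]
eef_rot: [-0.0, 0.002, 1.0, 0.0]
wrist_force: [0.4, -0.5, 0.8]
opening: 0.977
grasp_force: 0.0
```

Call:
drive_tool([
  [[0, 0, -0.06, 0], [0, 0, -0.14, 0], [0, 0, -0.22, 0], [0, 0, -0.3, 0], [0.1, 0, -0.36, 0], [0.18, 0, -0.36, 0], [0.18, 0, -0.36, 0]],
])

```text
time_s: 25.73
eef_pos: [0.4412, 0.1058, 0.2221]
eef_rot: [-0.001, 0.002, 1.0, 0.0]
wrist_force: [-0.7, 0.4, -1.0]
opening: 1.001
grasp_force: 0.0
```

```bash
python3 - <<'E'
from h import *
C=cam('scene');P=pts(C);cv2.imwrite('pics/p8.png',cv2.resize(C[0][160:380,160:520],None,fx=2.2,fy=2.2)[:,:,::-1])
hsv=cv2.cvtColor(C[0],cv2.COLOR_RGB2HSV).astype(int);H,S,V=[hsv[...,i] for i in range(3)]
X,Y,Z=[P[...,i] for i in range(3)]
v,u=np.nonzero((abs(Z-.096)<.006)&(V<100)&(S<130)&(abs(X-.515)<.07)&(abs(Y-.1)<.06));print('grip',plane(np.c_[u,v],.096,C).mean(0))
o=ctrl.get_obs();print(o['time_s'],o['wrist_force'])
E
```

```text
grip [0.51834303 0.10386484 0.096     ]
25.7833 [ 0.31918453 -0.30286292 -0.09121698]
```

View pics/p8.png

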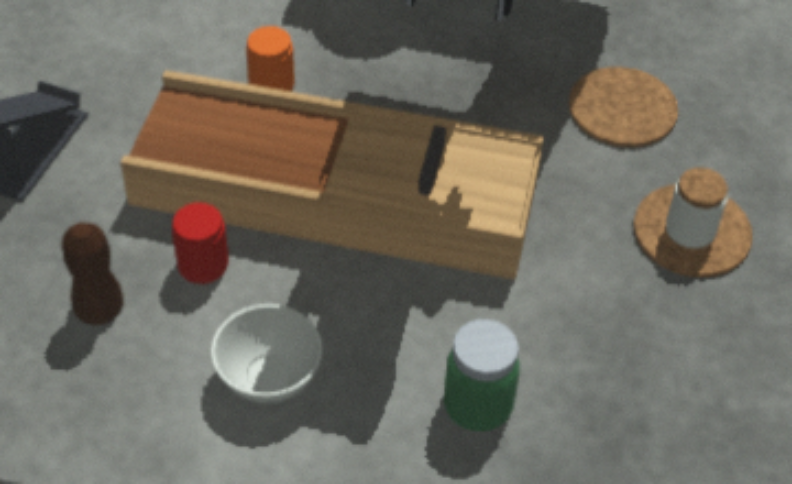

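The picture shows the cover fully shut with its grip at (433,160), the jar upright on the trivet at (697,210), and the bystanders where they were.

```bash
python3 -c "
from h import *
print(ctrl.hand_in())"
```

```text
the job is handed in; nothing more can be done
None
```

The job is handed in, with no verdict returned: the jar stands on the left-hand trivet, the spatula was laid flat in the trough, the cover is shut to its stop, and the bystanders look unmoved.

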